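Load the test weights and park the trolley

TASK

Lift every test weight that is in the case up out of its pocket and stand it on the deck of the little trolley, upright and not stacked. Then roll the loaded trolley by its push bar into the taped bay, centred and facing along the arrow, finishing with a straight run so that all four swivel castors stand in line with the trolley. Let go of it there, and leave the other things on the bench where they are.

Things in the scene. Friction and masses are not known exactly. Their poses are not given: they have to be found in the camera images.
- weight0: test weight 0: a squat round body 62 mm across and 26 mm high with a grip knob 24 mm across standing 32 mm above it (58 mm high in all), 0.28 kg, steel or brass. Too wide to take by its body in the pocket: the knob is its only hold. Origin: centre of the underside, z up through the knob. None from the start to the end if this weight is absent today.
- weight1: test weight 1, same shape and size as weight0 (None if absent today)
- weight2: test weight 2, same shape and size as weight0 (None if absent today)
- weight3: test weight 3, same shape and size as weight0 (None if absent today)
- weight4: test weight 4, same shape and size as weight0 (None if absent today)
- weight5: test weight 5, same shape and size as weight0 (None if absent today)
- case: fixed weight case, a dark tray in a low wooden frame, 274 x 192 mm and 32 mm high, with six round pockets 66 mm across and 26 mm deep (pocket floor 6 mm over the bench), so a weight's body sits flush with the top, 2 mm of play all round, and only its knob stands out. Origin: centre of the underside; pockets at x = -82, 0, 82 mm by y = -41, 41 mm in its frame
- trolley: loose little trolley, 0.9 kg: plywood deck 196 x 196 mm, its surface 42 mm over the bench, with a blue lip (top 54 mm over the bench, 184 x 184 mm clear inside), on four swivel castors that let it roll any way once they have swung round. +x is forward (the push bar is at the rear, -x), z up. Origin: under the centre of the deck, at bench level
- push_bar (a point): centre of the rubber grip of the trolley's push bar: grip 16 mm thick (along trolley x), 64 mm long (along trolley y), 22 mm high, centre 105 mm over the bench and 135 mm behind the trolley's origin (trolley x = -135 mm), clear outside the deck; two steel uprights at trolley y = -70 and 70 mm carry it. Axes as the trolley's
- castor_fl: fork of the front left castor with a wheel 29 mm across, under the trolley's corner (swivel axis 72 mm from the middle in trolley x and y). Origin: on the swivel axis, 31 mm over the bench; its x axis points away from the wheel, which trails 16 mm behind, so when the trolley has rolled straight forward (some 60 to 100 mm) its x axis points along the trolley's x
- castor_fr: fork of the front right castor with a wheel 29 mm across, under the trolley's corner (swivel axis 72 mm from the middle in trolley x and y). Origin: on the swivel axis, 31 mm over the bench; its x axis points away from the wheel, which trails 16 mm behind, so when the trolley has rolled straight forward (some 60 to 100 mm) its x axis points along the trolley's x
- castor_rl: fork of the rear left castor with a wheel 29 mm across, under the trolley's corner (swivel axis 72 mm from the middle in trolley x and y). Origin: on the swivel axis, 31 mm over the bench; its x axis points away from the wheel, which trails 16 mm behind, so when the trolley has rolled straight forward (some 60 to 100 mm) its x axis points along the trolley's x
- castor_rr: fork of the rear right castor with a wheel 29 mm across, under the trolley's corner (swivel axis 72 mm from the middle in trolley x and y). Origin: on the swivel axis, 31 mm over the bench; its x axis points away from the wheel, which trails 16 mm behind, so when the trolley has rolled straight forward (some 60 to 100 mm) its x axis points along the trolley's x
- bay: parking bay, flat yellow tape on the bench (outline 256 mm wide, 248 mm deep, open at the rear, with an arrow inside that points to its front). Origin: its centre on the bench; +x is the arrow's direction. The trolley parks with its origin on this origin and its forward direction along the arrow
- bay_bar (a point): where the centre of the push bar comes to stand when the trolley is properly in the bay: 135 mm behind the bay's centre, 105 mm over the bench
- soda_can: red drink can, 66 mm across, 120 mm high; a bystander, leave it where it stands. Origin: centre of its underside
- tape_roll: roll of masking tape lying flat, 104 mm across, 25 mm high; a bystander, leave it where it stands. Origin: centre of its underside
- round_box: round wooden box, 103 mm across, 62 mm high; a bystander, leave it where it stands. Origin: centre of its underside
- brown_bottle: brown bottle with a yellow cap, 66 mm across, 135 mm high; a bystander, leave it where it stands. Origin: centre of its underside
- yellow_lid_jar: glass jar with a yellow lid, 64 mm across, 146 mm high; a bystander, leave it where it stands. Origin: centre of its underside
Mind the look-alikes: they are no part of the job. What is shaped like the weight1 but purple is not meant.

How it is judged:
By the outcome, as a careful person would: the job done as asked, in the order asked, and still so for the second after the job is handed in, with the robot touching nothing.
Of weight0, weight1, weight2, weight3, weight4, weight5 only 3 to 4 are there at a start; the rules pass over those that are not, and their reading is None.
At some moment in a run one of trolley may be knocked a few centimetres aside while the robot is not near it.
Once in a run the grip may slacken for a moment while it holds something.
It also fails if it takes over 210 s, if anything falls off the work surface, if the arm or the gripper's body presses on something with over 40 N, if the wrist force passes 120 N, or if a joint passes its speed limit or range.

ROBOT

A 6-joint arm with a two-finger parallel gripper is mounted at the origin on a cart in front of the work surface, level with it; the furniture and walls round the work are solid. World frame = base frame: x ahead of the robot, y to its left, z up, the work surface at z = 0. Lengths are in m, angles in rad, forces in N, time in s.
With the tool pointing down it reaches from about 0.375 to 0.975 m from the base axis. Payload 3.8 kg.
Tool frame: the origin (TCP) lies on the front face of the gripper's body, between the roots of the fingers; the fingertips stand 64 mm ahead of it and the grasp point (between the pads) lies 45 mm ahead of it; z points along the fingers, y is the line along which they close (so a half turn about z gives the same grasp; the last joint's range is limited). The gripper opens to 88 mm and grips with 3 to 60 N. Pads are 18 mm wide; open, the fingers measure 123 mm over their backs; the gripper's body (75 mm by 187 mm) begins 45 mm behind the grasp point.
Start: joints at [1.146, 0.264, 1.604, -0, 1.274, -0.037], TCP at [0.255, 0.625, 0.303] pointing down, gripper open.
Joint ranges: [-2.63, 2.63], [-0.94, 2.18], [0.31, 2.57], [-1.31, 4.45], [0, 2.66], [-2.55, 2.55]. Speed limits (rad/s): [2.57, 2.57, 3.14, 3.14, 3.14, 3.14].

INTERFACE

Orientations are given as a rotation vector (axis times angle).
In Python, from station import manip, open_jaws, gripper_close, solver, sensors, vision, order gives the robot as it stands. Calls block until the motion is done:
- manip.movep(position, orientation): joint-space move of the TCP to a pose.
- manip.line_to(position, vel=0.15, attitude=None, max_force=None): straight line of the TCP; attitude=None keeps the orientation; vel is the mean speed in m/s. With max_force (N) it stops when the force on the tool has changed by that much, and returns True; else False.
- manip.move_j(angles): joint-space move.
- open_jaws() and gripper_close(strength=None): open the fingers fully, or close them until they stop; strength is the grip in N (None keeps the last).
- manip.dwell(seconds).
- solver.ik(position, orientation): joint angles nearest the present ones, or None.
- sensors.get_obs(): the state.
- vision.grab_frame(name): name is "scene" or "top" or "wrist"; returns a dict with "color" (480x640x3 uint8, blue, green, red), "range_z" (480x640 float32, m along the optical axis (not along the pixel's ray), 0 where there is no reading), "intrinsics" (3x3 intrinsics, pixels), "T" (4x4, takes a point from camera to world coordinates); the wrist camera has in their place "hand_eye" (4x4, takes a point from camera to tool coordinates, whose origin is the TCP and whose axes are the flange's). Camera axes: x right, y down, z forward; pixel columns grow to the right and rows downward; lengths in m; the calibration is good to about 2 mm. The wrist camera is an equidistant fisheye: a pixel r from the principal point sees the ray r / f radians off the axis. A picture is of the moment at which its call begins: read the wrist's pose just before it.
A pose or a line that the arm cannot do raises manip.IKError and nothing moves.
- order.finish_job(): hands the job in; it is judged then, once.
The state is a dict: "t": time; "qpos": joint angles; "qd": joint speeds; "joint_torque": joint torques, N m; "eef_pos": TCP position; "ee_rot": TCP orientation; "wrist_force": force on the tool from outside, world axes, zero at the start; "wrist_torque": the same for the moment, N m; "grip_width": finger opening in m; "grip_force": force on a finger pad.
Only numpy, scipy, OpenCV 4.12 (cv2) and the standard library are available. Lean on these libraries where they do the work, as an engineer would, in place of code of your own. Each camera call takes 0.05 s, during which the arm holds its last target. There are 200 camera calls.

## Working session

There is one attempt and no reset: what is moved stays moved. The work goes in short steps, each a Python script; the robot and the scene stay as the last script left them, time stands still between calls to the robot, and variables do not carry over. Pictures are saved under pics/ and viewed, at most 14 in all, crops included, and the job is handed in when it is done.

```bash
ls; mkdir -p pics
python3 - <<'E'
from station import *
import cv2,numpy as np
for n in ("scene","top"):
    f=vision.grab_frame(n); cv2.imwrite(f"pics/{n}0.png",f["color"]); np.savez(f"{n}0.npz",**f)
    print(n,f["intrinsics"].round(1).tolist(),f["T"].round(3).tolist())
o=sensors.get_obs(); print(o)
E
```

```text
pics
scene [[443.9, 0.0, 318.1], [0.0, 443.9, 237.0], [0.0, 0.0, 1.0]] [[0.763, -0.37, 0.529, -0.148], [-0.646, -0.433, 0.628, -0.923], [-0.003, -0.822, -0.57, 0.927], [0.0, 0.0, 0.0, 1.0]]
top [[473.2, 0.0, 319.9], [0.0, 473.2, 238.9], [0.0, 0.0, 1.0]] [[0.225, -0.765, 0.603, -0.467], [-0.974, -0.188, 0.125, -0.252], [0.018, -0.616, -0.788, 1.455], [0.0, 0.0, 0.0, 1.0]]
{'t': 0.1, 'qpos': array([ 1.14609600e+00,  2.64684083e-01,  1.60522787e+00, -3.04151686e-05,
        1.27373783e+00, -3.69091908e-02]), 'qd': array([ 0.00127228, -0.00138472, -0.00319386,  0.00015837, -0.00081032,
        0.00055424]), 'joint_torque': array([-7.75981098e-04, -5.03623009e+01, -3.58070648e+01,  7.30122440e-02,
        2.33471557e-02, -3.58589114e-05]), 'eef_pos': array([0.25504774, 0.62439812, 0.30151334]), 'ee_rot': array([-0.60523194, -3.08228973,  0.00315565]), 'wrist_force': array([0.22462834, 0.43603445, 0.21553969]), 'wrist_torque': array([ 0.04433741,  0.05804765, -0.00599517]), 'grip_force': 0.0, 'grip_width': 0.08836134819746973}
```

View pics/scene0.png

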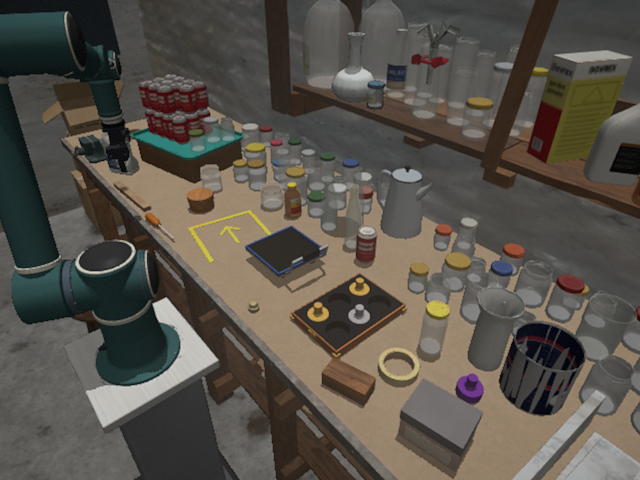

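View pics/top0.png

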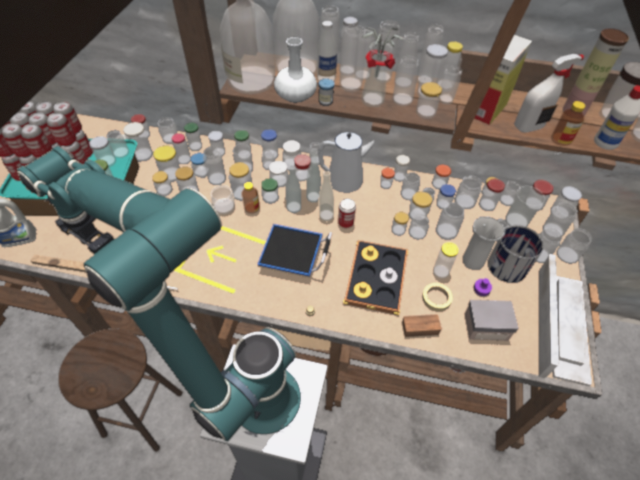

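The scene view shows three weights in the case, with knobs at about (360,285), (318,310) and (359,315). The trolley is at (287,250) with its bar on the case side, and the bay is ahead of it at (230,235). Next I'll make a metric top-down reprojection.

```bash
cat > h.py <<'E'
from station import *
import cv2,numpy as np
from scipy.spatial.transform import Rotation as R
def cloud(f):
    K,T=f["intrinsics"],f["T"]; z=f["range_z"]; v,u=np.indices(z.shape)
    P=np.stack([(u-K[0,2])/K[0,0]*z,(v-K[1,2])/K[1,1]*z,z],-1)@T[:3,:3].T+T[:3,3]
    P[z<=0]=np.nan
    return P
def plane(f,z0,x0,x1,y0,y1,res=.001):
    "colour image of plane z=z0; column = (y1-y)/res, row=(x1-x)/res"
    K,T=f["intrinsics"],f["T"]; xs=np.arange(x1,x0,-res); ys=np.arange(y1,y0,-res)
    X,Y=np.meshgrid(xs,ys,indexing="ij"); P=np.stack([X,Y,np.full_like(X,z0)],-1)
    q=(P-T[:3,3])@T[:3,:3]; 
    return cv2.remap(f["color"],(q[...,0]/q[...,2]*K[0,0]+K[0,2]).astype("f4"),(q[...,1]/q[...,2]*K[1,1]+K[1,2]).astype("f4"),cv2.INTER_LINEAR)
E
python3 - <<'E'
from h import *
for n in ("scene","top"):
    f=dict(np.load(n+"0.npz")); P=cloud(f); hsv=cv2.cvtColor(f["color"],cv2.COLOR_BGR2HSV)
    inb=(P[...,0]>.3)&(P[...,0]<1)&(P[...,1]>-.5)&(P[...,1]<.6)
    H,S,V=[hsv[...,i] for i in range(3)]
    flat=inb&(abs(P[...,2])<.012)
    print(n,"bench z",np.nanmedian(P[...,2][flat]))
    m=inb&(H>100)&(H<130)&(S>120)&(P[...,2]>.03)&(P[...,2]<.07)
    k,l,s,c=cv2.connectedComponentsWithStats(cv2.dilate(m.astype("u1"),np.ones((3,3))))
    for i in range(1,k):
        mm=m&(l==i)
        if mm.sum()>60: print("blue",mm.sum(),c[i].round(),P[mm].mean(0).round(3),cv2.minAreaRect(P[mm][:,:2].astype("f4")*1000))
    m=inb&(P[...,2]>.05)&(P[...,2]<.075)
    k,l,s,c=cv2.connectedComponentsWithStats(m.astype("u1"))
    for i in range(1,k):
        mm=m&(l==i)
        if 10<mm.sum()<400: print("knobheight",mm.sum(),c[i].round(),np.median(P[mm],0).round(3))
f=dict(np.load("scene0.npz"))
im=plane(f,0.03,.30,.90,-.40,.60,.00125); cv2.imwrite("pics/ortho0.png",im); print(im.shape)
E
```

```text
scene bench z -0.0007800311289884454
blue 143 [278. 248.] [0.514 0.074 0.052] ((539.0466918945312, 63.57958221435547), (198.0860137939453, 195.896728515625), 89.14107513427734)
knobheight 24 [305. 162.] [0.995 0.521 0.061]
knobheight 28 [276. 169.] [0.854 0.553 0.059]
knobheight 100 [257. 178.] [0.738 0.531 0.061]
knobheight 36 [282. 177.] [0.825 0.469 0.062]
knobheight 93 [317. 179.] [0.926 0.355 0.063]
knobheight 53 [339. 181.] [0.979 0.279 0.066]
knobheight 87 [271. 187.] [0.742 0.428 0.066]
knobheight 277 [200. 196.] [0.488 0.556 0.06 ]
knobheight 40 [304. 193.] [0.813 0.303 0.061]
knobheight 142 [272. 196.] [0.699 0.362 0.062]
knobheight 57 [342. 197.] [0.904 0.183 0.061]
knobheight 45 [368. 200.] [0.961 0.093 0.062]
knobheight 93 [293. 204.] [0.723 0.257 0.063]
knobheight 70 [314. 205.] [0.784 0.205 0.061]
knobheight 273 [399. 221.] [ 0.933 -0.093  0.063]
knobheight 99 [329. 218.] [0.761 0.093 0.063]
knobheight 26 [294. 229.] [0.633 0.139 0.053]
knobheight 171 [269. 254.] [0.462 0.094 0.053]
knobheight 69 [350. 235.] [ 0.746 -0.035  0.063]
knobheight 91 [442. 237.] [ 0.977 -0.2
[... 2187 characters left out ...]
061]
knobheight 64 [293. 202.] [0.755 0.112 0.062]
knobheight 76 [417. 210.] [ 0.826 -0.367  0.066]
knobheight 62 [326. 210.] [ 0.745 -0.022  0.062]
knobheight 67 [346. 218.] [ 0.72  -0.107  0.063]
knobheight 46 [420. 218.] [ 0.794 -0.386  0.064]
knobheight 62 [399. 224.] [ 0.741 -0.309  0.061]
knobheight 62 [442. 227.] [ 0.766 -0.473  0.062]
knobheight 104 [418. 228.] [ 0.741 -0.384  0.062]
knobheight 347 [291. 249.] [0.528 0.062 0.055]
knobheight 13 [324. 239.] [ 0.605 -0.044  0.058]
knobheight 43 [370. 249.] [ 0.599 -0.22   0.064]
knobheight 55 [439. 266.] [ 0.578 -0.475  0.063]
knobheight 42 [389. 271.] [ 0.517 -0.302  0.063]
knobheight 44 [362. 285.] [ 0.434 -0.221  0.063]
(481, 800, 3)
```

View pics/ortho0.png

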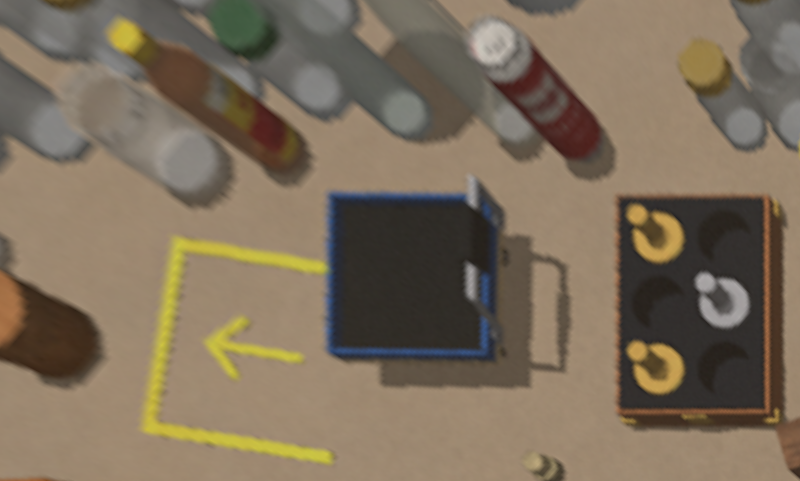

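The rectified view confirms three weights, at about (0.60,-0.22), (0.435,-0.22) and (0.517,-0.305). The trolley is at about (0.538,0.064), facing +y, with the bay ahead of it and turned a few degrees. I'll move over the case and refine with the wrist camera.

```bash
cat >> h.py <<'E'
def down(psi):
    "tool down, closing axis (tool y) at world angle psi"
    y=np.array([np.cos(psi),np.sin(psi),0]); z=np.array([0,0,-1.]); 
    return R.from_matrix(np.stack([np.cross(y,z),y,z],1)).as_rotvec()
def wcloud():
    o=sensors.get_obs(); f=vision.grab_frame("wrist")
    K,X,z=f["intrinsics"],f["hand_eye"],f["range_z"]; v,u=np.indices(z.shape)
    a=(u-K[0,2])/K[0,0]; b=(v-K[1,2])/K[1,1]; th=np.hypot(a,b)+1e-9; s=np.tan(np.minimum(th,1.45))/th
    P=np.stack([a*s*z,b*s*z,z],-1)@X[:3,:3].T+X[:3,3]
    P=P@R.from_rotvec(o["ee_rot"]).as_matrix().T+o["eef_pos"]; P[(z<=0)|(th>1.3)]=np.nan
    return P,f
def bayfit(f):
    "bay (x,y,yaw) from yellow tape seen on plane z=0"
    from scipy.optimize import least_squares
    from scipy.spatial import cKDTree
    P=cloud(f); h=cv2.cvtColor(f["color"],cv2.COLOR_BGR2HSV)
    m=(h[...,0]>20)&(h[...,0]<38)&(h[...,1]>140)&(h[...,2]>90)&(abs(P[...,2])<.01)&(P[...,0]>.28)&(P[...,0]<.7)&(P[...,1]>0)&(P[...,1]<.42)
    v,u=np.nonzero(m); K,T=f["intrinsics"],f["T"]
    d=np.stack([(u-K[0,2])/K[0,0],(v-K[1,2])/K[1,1],np.ones(len(u))],1)@T[:3,:3].T
    q=(T[:3,3]-d*(T[2,3]/d[:,2:]))[:,:2]
    w=.006  # half tape width guess
    s=np.linspace(0,1,80)[:,None]; L=lambda a,b:np.array(a)+s*(np.array(b)-a)
    mod=np.vstack([L((.124-w,-.128+w),(.124-w,.128-w)),L((-.124,.128-w),(.124-w,.128-w)),L((-.124,-.128+w),(.124-w,-.128+w))]); t=cKDTree(mod)
    def res(p,g=None):
        c,s_=np.cos(p[2]),np.sin(p[2]); e=(q-p[:2])@np.array([[c,-s_],[s_,c]])
        keep=np.hypot(np.maximum(abs(e[:,0])-.09,0),np.maximum(abs(e[:,1])-.06,0))
        d=t.query(e)[0]; return np.where((abs(e[:,1])<.08)&(e[:,0]<.1),0,np.minimum(d,.03))
    best=min((least_squares(res,[.46,.2,a],loss="soft_l1",f_scale=.004) for a in (1.45,1.6,1.75)),key=lambda r:r.cost)
    return best.x,len(u),np.sqrt(np.mean(best.fun**2)),q
E
python3 - <<'E'
from h import *
open_jaws()
j=solver.ik([.517,-.24,.30],down(-np.pi/2)); print(j)
manip.movep([.517,-.24,.30],down(-np.pi/2))
print(sensors.get_obs()["t"],sensors.get_obs()["qpos"].round(2))
P,f=wcloud(); cv2.imwrite("pics/w1.png",f["color"])
m=(P[...,2]>.058)&(P[...,2]<.072)&(P[...,0]>.3)&(P[...,0]<.7)&(P[...,1]>-.4)&(P[...,1]<-.1)
k,l,s,c=cv2.connectedComponentsWithStats(m.astype("u1"))
for i in range(1,k):
    q=P[l==i]
    if len(q)>15: print("knob",len(q),q.mean(0).round(4),((q.max(0)+q.min(0))/2).round(4),np.ptp(q,0).round(3),c[i].round())
for n in ("scene","top"):
    g=vision.grab_frame(n); np.savez(n+"1.npz",**g); b=bayfit(g); print(n,b[0].round(4),b[1],b[2].round(4))
    m=(lambda P:(P[...,2]>.060)&(P[...,2]<.075)&(P[...,0]>.38)&(P[...,0]<.65)&(P[...,1]>-.36)&(P[...,1]<-.17))(cloud(g))
E
```

```text
[-4.78312241e-01  6.79952707e-02  1.83568977e+00 -4.44089210e-16
  1.23790761e+00  1.09248409e+00]
3.475 [-0.48  0.07  1.84  0.    1.24  1.09]
knob 618 [ 0.5996 -0.2238  0.0639] [ 0.5996 -0.2234  0.0636] [0.023 0.023 0.005] [302. 119.]
knob 542 [ 0.5186 -0.3051  0.0638] [ 0.5186 -0.3055  0.062 ] [0.023 0.023 0.008] [394. 213.]
knob 493 [ 0.4371 -0.2241  0.0636] [ 0.4361 -0.2236  0.0622] [0.024 0.023 0.008] [304. 296.]
scene [0.4819 0.3163 1.4118] 312 0.0037
top [0.4763 0.2793 1.4112] 15 0.0027
```

View pics/w1.png

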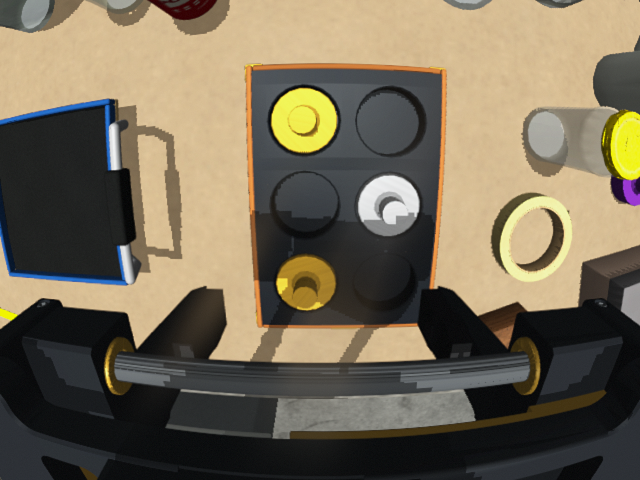

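The wrist view shows three weights: brass at (302,119) and (304,296), steel at (394,213). The other pockets are empty, and a purple look-alike sits at far right (632,185). Now I'll add a trolley fit and pick the first weight.

```bash
cat >> h.py <<'E'
def trolfit(P,color,p0=(.537,.064,1.571)):
    "trolley (x,y,yaw) from its blue lip"
    from scipy.optimize import least_squares
    h=cv2.cvtColor(color,cv2.COLOR_BGR2HSV)
    m=(h[...,0]>100)&(h[...,0]<130)&(h[...,1]>110)&(P[...,2]>.044)&(P[...,2]<.062)&(np.hypot(P[...,0]-p0[0],P[...,1]-p0[1])<.22)
    q=P[m][:,:2]
    def res(p):
        c,s=np.cos(p[2]),np.sin(p[2]); e=abs((q-p[:2])@np.array([[c,-s],[s,c]]))
        d=np.maximum(e[:,0],e[:,1])-.095; out=(e.min(1)>.095); d=np.where(out,np.hypot(e[:,0]-.095,e[:,1]-.095),d)
        return np.clip(d,-.03,.03)
    r=least_squares(res,p0,loss="soft_l1",f_scale=.003); return r.x,len(q),np.sqrt(np.mean(r.fun**2))
def both(p0=(.537,.064,1.571)):
    for n in ("scene","top"):
        g=vision.grab_frame(n); b=trolfit(cloud(g),g["color"],p0); print(n,b[0].round(4),b[1],b[2].round(4))
DN=down(-np.pi/2)
def pick(x,y):
    manip.movep([x,y,.17],DN); manip.line_to([x,y,.101],.1,max_force=15)
    gripper_close(40); w=sensors.get_obs()["grip_width"]
    manip.line_to([x,y,.24],.12); manip.dwell(.2); o=sensors.get_obs()
    print("grip",w,o["grip_width"],o["grip_force"],o["wrist_force"].round(1),o["t"])
def look(x,y,z=.34,p0=(.537,.064,1.571),yaw=None):
    manip.movep([x,y,z],DN if yaw is None else down(yaw-np.pi)); manip.dwell(.2)
    P,f=wcloud(); b=trolfit(P,f["color"],p0); print("wrist",b[0].round(4),b[1],b[2].round(4)); return P,f,b[0]
def place(tr,dx,dy):
    x=tr[0]+np.cos(tr[2])*dx-np.sin(tr[2])*dy; y=tr[1]+np.sin(tr[2])*dx+np.cos(tr[2])*dy; a=down(tr[2]-np.pi)
    manip.movep([x,y,.23],a); print("held",sensors.get_obs()["grip_width"])
    manip.line_to([x,y,.16],.12); print("touch",manip.line_to([x,y,.125],.03,max_force=4),sensors.get_obs()["eef_pos"].round(4))
    open_jaws(); manip.line_to([x,y,.26],.12); print("t",sensors.get_obs()["t"])
E
python3 - <<'E'
from h import *
both()
P,f=wcloud(); print(trolfit(P,f["color"]))
pick(.5186,-.3053)
P,f,tr=look(.51,.03); cv2.imwrite("pics/w2.png",f["color"])
E
```

```text
scene [0.5392 0.0628 1.557 ] 173 0.0022
top [0.5382 0.0682 1.5596] 197 0.0033
(array([0.53829988, 0.06345967, 1.55816918]), 2236, np.float64(0.0019508716838033118))
grip 0.023321888677768778 0.022841647549860202 39.99988552182913 [-0.3 -0.4 -2.9] 7.7583
wrist [0.537  0.0645 1.5558] 3687 0.0019
```

View pics/w2.png

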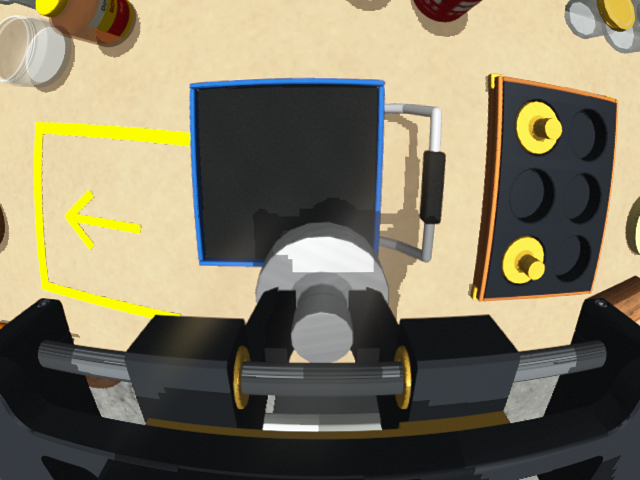

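The view shows the steel weight held, the trolley with bar at (432,185), and the whole bay with its arrow pointing left. I'll place this weight, then pick and place the second.

```bash
cat >> h.py <<'E'
def wbay(P,color):
    from scipy.optimize import least_squares
    from scipy.spatial import cKDTree
    h=cv2.cvtColor(color,cv2.COLOR_BGR2HSV)
    m=(h[...,0]>20)&(h[...,0]<38)&(h[...,1]>150)&(h[...,2]>90)&(abs(P[...,2])<.01)&(np.hypot(P[...,0]-.48,P[...,1]-.31)<.2)
    q=P[m][:,:2]; w=.006
    s=np.linspace(0,1,80)[:,None]; L=lambda a,b:np.array(a)+s*(np.array(b)-a)
    t=cKDTree(np.vstack([L((.124-w,-.128+w),(.124-w,.128-w)),L((-.124,.128-w),(.124-w,.128-w)),L((-.124,-.128+w),(.124-w,-.128+w))]))
    def res(p):
        c,s_=np.cos(p[2]),np.sin(p[2]); e=(q-p[:2])@np.array([[c,-s_],[s_,c]])
        return np.where((abs(e[:,1])<.08)&(e[:,0]<.1),0,np.minimum(t.query(e)[0],.03))
    r=least_squares(res,[.482,.316,1.41],loss="soft_l1",f_scale=.004); print("bay",r.x.round(4),len(q),np.sqrt(np.mean(r.fun**2)).round(4)); return r.x
E
python3 - <<'E'
from h import *
P,f=wcloud(); tr=trolfit(P,f["color"])[0]; wbay(P,f["color"])
place(tr,45,0) if 0 else place(tr,.045,.045)
pick(.600,-.2236)
P,f,tr=look(.51,.03); wbay(P,f["color"])
place(tr,.045,-.045)
P,f,tr=look(.51,.03); wbay(P,f["color"]); cv2.imwrite("pics/w3.png",f["color"])
E
```

```text
bay [0.4788 0.3215 1.4   ] 5345 0.0046
held 0.023099452388493032
touch True [0.4927 0.1102 0.1366]
t 13.7417
grip 0.022648913143847996 0.023118585730259277 39.9999244697392 [-0.5 -0.  -3. ] 18.45
wrist [0.5373 0.0643 1.5571] 3582 0.0019
bay [0.4789 0.3215 1.4003] 5350 0.0046
held 0.02261853220621517
touch True [0.583  0.1088 0.1365]
t 24.225
wrist [0.5382 0.0646 1.5574] 4441 0.002
bay [0.4787 0.3217 1.3999] 5452 0.0046
```

View pics/w3.png

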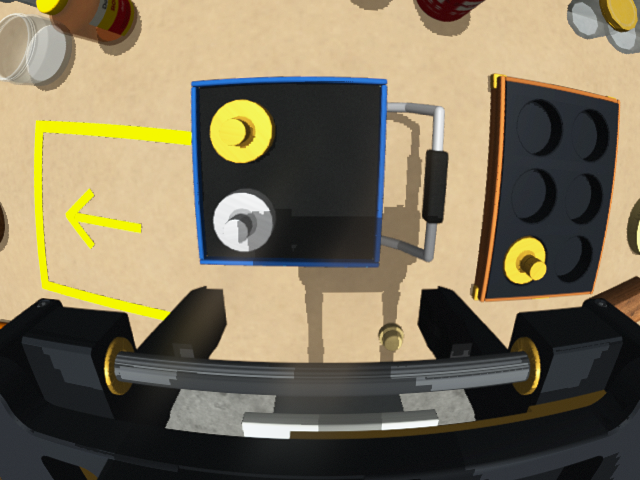

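Two weights stand upright at the deck's front, at (241,131) and (243,220). One brass weight is left in the case at (525,260). On to the third.

Run:
```python
from h import *
pick(.4366,-.2238)
P,f,tr=look(.51,.03); place(tr,-.025,0)
P,f,tr=look(.43,.20,.36)
b=wbay(P,f["color"]); np.savez("w4.npz",P=P,c=f["color"]); cv2.imwrite("pics/w4.png",f["color"])
# tape edges in the fitted bay frame
h=cv2.cvtColor(f["color"],cv2.COLOR_BGR2HSV)
m=(h[...,0]>20)&(h[...,0]<38)&(h[...,1]>150)&(h[...,2]>90)&(abs(P[...,2])<.01)&(np.hypot(P[...,0]-.48,P[...,1]-.31)<.2)
c,s=np.cos(b[2]),np.sin(b[2]); e=(P[m][:,:2]-b[:2])@np.array([[c,-s],[s,c]])
fr=e[(abs(e[:,1])<.1)&(e[:,0]>.1)][:,0]; print("front tape",np.percentile(fr,[1,50,99]).round(4))
for sg in (1,-1):
    w=sg*e[(sg*e[:,1]>.1)&(e[:,0]<.1)]; print("side",sg,np.percentile(w[:,1],[1,50,99]).round(4),(sg*w[:,0]).min().round(4))
ar=e[(abs(e[:,1])<.06)&(e[:,0]<.1)]; print("arrow",ar.min(0).round(3),ar.max(0).round(3))
both()
```

```text
grip 0.022875860790555137 0.022856392653948787 39.99983221292496 [-0.   0.6 -2.7] 29.6167
wrist [0.5377 0.0644 1.5567] 3612 0.0019
held 0.023209987112872896
touch True [0.5374 0.0394 0.1366]
t 35.2417
wrist [0.5377 0.0663 1.5586] 4147 0.0019
bay [0.4787 0.3217 1.4006] 8291 0.0046
front tape [0.1098 0.1177 0.1264]
side 1 [0.1116 0.1197 0.1283] -0.1225
side -1 [0.1121 0.1201 0.1282] -0.1221
arrow [-0.063 -0.042] [0.063 0.041]
scene [0.5405 0.0624 1.5547] 155 0.0025
top [0.539  0.068  1.5635] 245 0.0032
```

View pics/w4.png

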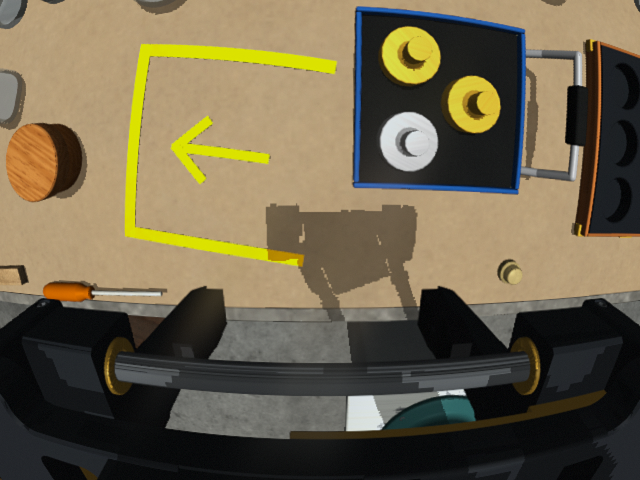

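All three weights stand upright on the deck, at (411,55), (473,103) and (409,141), and the case is empty. The tape edges put the bay centre about 2 mm further along the arrow, at (0.479,0.3237) with yaw 1.4006. I'll grip the bar and move to the lined-up start of the straight run.

```bash
cat >> h.py <<'E'
BAY=np.array([.479,.3237,1.4006])
def bar(tr,z=.150): return [tr[0]-.135*np.cos(tr[2]),tr[1]-.135*np.sin(tr[2]),z]
E
python3 - <<'E'
from h import *
P,f,tr=look(.50,.03)
# bar check: points 0.095..0.125 high near expected bar
b=bar(tr); m=(P[...,2]>.108)&(P[...,2]<.125)&(np.hypot(P[...,0]-b[0],P[...,1]-b[1])<.06); q=P[m]
if len(q): print("bar exp",np.round(b,4),"seen",np.median(q,0).round(4),((q.max(0)+q.min(0))/2).round(4),len(q))
manip.movep(bar(tr,.22),down(tr[2]-np.pi)); print("stop",manip.line_to(bar(tr),.08,max_force=12))
gripper_close(50); o=sensors.get_obs(); print(o["grip_width"],o["grip_force"],o["eef_pos"].round(4),o["wrist_force"].round(1))
both()
S=BAY.copy(); S[:2]-=.13*np.array([np.cos(BAY[2]),np.sin(BAY[2])])
print(solver.ik(bar(S),down(S[2]-np.pi)),solver.ik(bar(BAY),down(BAY[2]-np.pi)))
z=float(o["eef_pos"][2])
print("halt",manip.line_to(bar(S,z),.05,down(S[2]-np.pi),max_force=30))
o=sensors.get_obs(); print(o["t"],o["grip_width"],o["eef_pos"].round(4),bar(S),o["wrist_force"].round(1))
both(S)
P,f=wcloud(); print("wrist",trolfit(P,f["color"],S),"target",S); cv2.imwrite("pics/w5.png",f["color"])
E
```

```text
wrist [0.5384 0.0645 1.5582] 4460 0.002
bar exp [ 0.5367 -0.0705  0.15  ] seen [ 0.5379 -0.0687  0.1148] [ 0.5368 -0.0696  0.1129] 1836
stop False
0.01541308678745622 49.999939016997814 [ 0.5367 -0.0704  0.1499] [0.4 0.3 0.4]
scene [0.5405 0.0603 1.5557] 104 0.0022
top [0.5394 0.0663 1.5682] 182 0.0035
[ 8.62508269e-02 -3.30503643e-02  2.23942303e+00 -8.88178420e-16
  9.35219984e-01  1.82724348e+00] [ 3.45513335e-01  7.44774432e-02  2.12939157e+00 -8.88178420e-16
  9.37723643e-01  2.08650599e+00]
halt False
43.8917 0.015467238922006393 [0.4341 0.0625 0.1499] [np.float64(0.43411540173653557), np.float64(0.06252884378490906), 0.15] [ 0.6 -0.1  0.6]
scene [0.4592 0.1914 1.4022] 122 0.0029
top [0.4564 0.1972 1.4153] 72 0.0025
wrist (array([0.45699758, 0.19285295, 1.39875541]), 7521, np.float64(0.0019529696103873576)) target [0.45698114 0.1955783  1.4006    ]
```

View pics/w5.png

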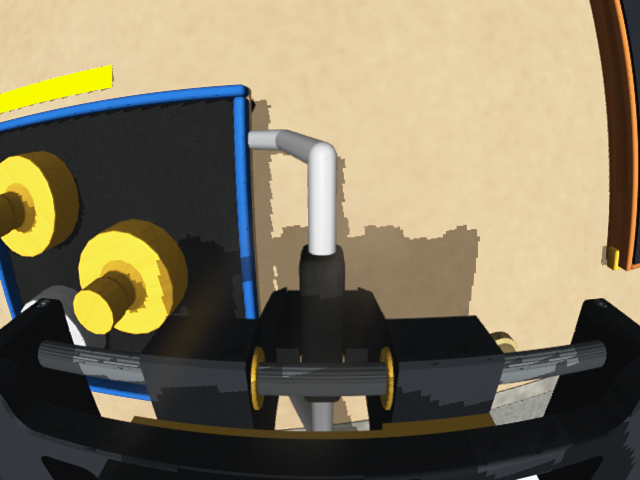

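The bar is held firmly and the trolley is lined up with all the weights upright. Now the 130 mm straight run into the bay, then release and check.

Run:
```python
from h import *
z=float(sensors.get_obs()["eef_pos"][2])
print("halt",manip.line_to(bar(BAY,z),.04,down(BAY[2]-np.pi),max_force=30)); manip.dwell(.5)
o=sensors.get_obs(); print(o["t"],o["grip_width"],o["eef_pos"].round(4),bar(BAY),o["wrist_force"].round(1))
both(BAY)
open_jaws(); manip.dwell(.3); manip.line_to(bar(BAY,.24),.1)
P,f,tr=look(.44,.22,.38,BAY); print(tr-BAY); wbay(P,f["color"]); cv2.imwrite("pics/w6.png",f["color"]); both(BAY)
```

```text
halt False
47.9417 0.015793149437850974 [0.4561 0.1906 0.15  ] [np.float64(0.4561342612620087), np.float64(0.19065054306023668), 0.15] [-1.2  0.1  1.7]
scene [0.4797 0.3194 1.4149] 131 0.0027
top [0.4796 0.3237 1.3949] 89 0.003
wrist [0.4774 0.3214 1.409 ] 3649 0.0019
[-0.00156556 -0.00234763  0.00835835]
bay [0.4781 0.3274 1.4024] 4052 0.0044
scene [0.479  0.32   1.4177] 150 0.0035
top [0.4723 0.3239 1.4267] 26 0.0017
```

View pics/w6.png

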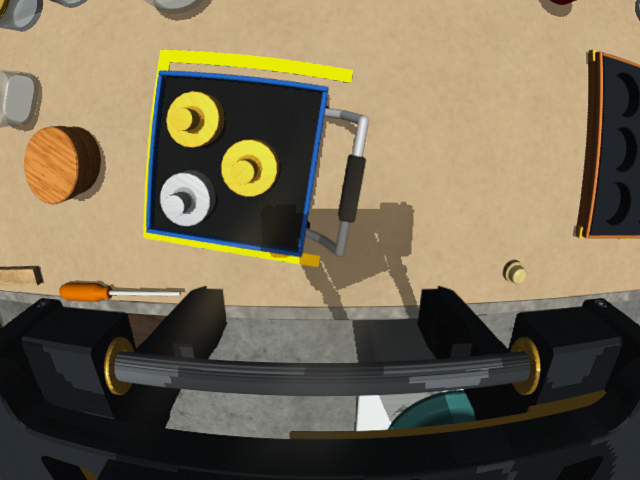

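The trolley stands in the bay with all three weights upright at (193,120), (249,167) and (186,198). The error measures about 2–3 mm, 0.5°. I'll verify once from directly above.

Run:
```python
from h import *
P,f,tr=look(.39,.31,.36,BAY); b=wbay(P,f["color"])
print("cam over",(sensors.get_obs()["eef_pos"]+R.from_rotvec(sensors.get_obs()["ee_rot"]).apply(f["hand_eye"][:3,3])).round(3))
h=cv2.cvtColor(f["color"],cv2.COLOR_BGR2HSV)
m=(h[...,0]>20)&(h[...,0]<38)&(h[...,1]>150)&(h[...,2]>90)&(abs(P[...,2])<.01)&(np.hypot(P[...,0]-.48,P[...,1]-.31)<.2)
c,s=np.cos(BAY[2]),np.sin(BAY[2]); e=(P[m][:,:2]-BAY[:2])@np.array([[c,-s],[s,c]])
fr=e[(abs(e[:,1])<.1)&(e[:,0]>.1)][:,0]; print("front",np.percentile(fr,[1,50,99]).round(4))
for g in (1,-1):
    w=e[(g*e[:,1]>.105)&(e[:,0]<.1)]; print("side",g,np.percentile(w[:,1],[1,50,99]).round(4) if len(w) else 0,w[:,0].min().round(4))
d=tr-BAY; print("err fwd,left,yaw",(d[0]*c+d[1]*s).round(4),(-d[0]*s+d[1]*c).round(4),d[2].round(4), "t",sensors.get_obs()["t"])
cv2.imwrite("pics/w7.png",f["color"])
```

```text
wrist [0.4768 0.3219 1.4093] 4257 0.002
bay [0.4789 0.3234 1.4032] 6824 0.0048
cam over [0.467 0.308 0.442]
front [0.111  0.1176 0.1241]
side 1 [0.1121 0.12   0.1281] -0.1245
side -1 [-0.1283 -0.12   -0.1121] -0.1244
err fwd,left,yaw -0.0021 0.0019 0.0087 t 52.2667
```

View pics/w7.png

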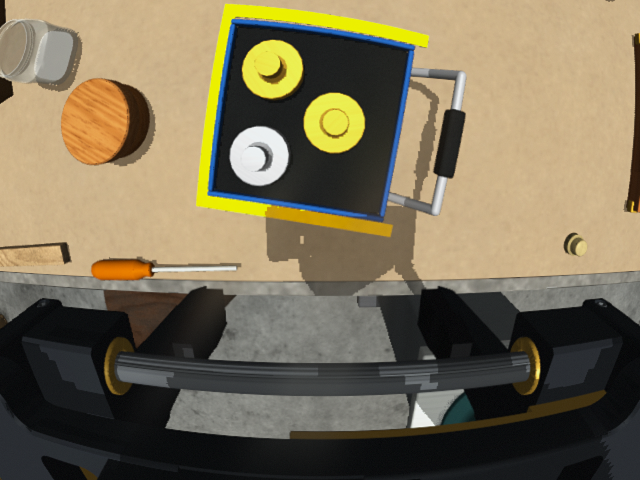

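The overhead view shows the trolley centred inside the tape, about 2 mm and 0.5° off. All the weights are upright and the robot is clear of everything. Handing in.

Run:
```python
from h import *
manip.dwell(1.0); P,f=wcloud(); print(trolfit(P,f["color"],BAY)[0]-BAY)
print(order.finish_job())
```

```text
[-0.00223419 -0.00168856  0.00900898]
the job is handed in; nothing more can be done
None
```

Job handed in: the three weights from the case stand upright on the trolley, which I parked in the bay about 3 mm and 0.5° off after a 130 mm straight run and then let go; the castors themselves could not be seen.

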